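Load the dry-block heater drawer

TASK

Put the long drilled aluminium block into the spring nest in the heater's open drawer (the nest can be set a little to either side, so feel where it lets the block in), press it down until you feel it fully home on the drawer floor, then fold the hinged clamp flat over it and slide the drawer completely shut without slamming it. Leave the short block and the bottles, jar, beaker and spatula where they are.

Things in the scene. Friction and masses are not known exactly. Their poses are not given: they have to be found in the camera images.
- block_center (a point): Centre of the long block: plain aluminium, 50 (its x) x 110 (its y) x 60 mm high, 2 x 4 dark wells on top, about 0.4 kg, lying loose on the thin (4 mm) white mat. z up. Either way round fits. Another, shorter block (80 mm, 2 x 3 wells) stands on the same mat.
- nest (a point): Middle of the drawer's nest with its slide centred, 30 mm above the drawer floor: a fully seated block's centre is at this height and x. x points into the cabinet (closing direction), y along the nest, z up. Side guides at x = +-27 mm, 14 mm high, flared to 24 mm, free for fingers midway. The nest's two ends ride on a slide set somewhere within 13 mm either way along y; see end_rims.
- end_rims (a point): Same point down on the drawer floor. On the slide: a fixed end stop at y = +55 mm and a spring jaw at y = -51 mm (slide centred), both shifted alike by the slide's setting, which is not measured and too stiff to push: look, or feel which end of the block is held up. Each is upright for 9 mm, then slopes outward 6 mm (polished), to 24 mm high.
- jaw_side (a point): On the drawer floor at the jaw's usual place (51 mm to -y of the middle; fixed to the drawer, not to the slide). The 110 mm block must push the jaw back 4 mm, of 7 possible: under its own weight it stays proud or cocked on the slopes, either end, until each end is pressed down with some 5 to 22 N; then it bears hard on the floor and stays.
- cabinet_top (a point): Middle of the white heater cabinet's top edge above the drawer opening, 130 mm above the table, 95 mm beyond the nest's middle when the drawer is fully open; cabinet 280 mm wide, 240 mm deep.
- drawer_front (a point): Middle of the drawer's plain white front panel, on its outer face; the panel is 276 mm wide and 92 mm high, centred here; x points into the cabinet (push this way to shut), 100 mm before the nest's middle. It is pushed shut on this face.
- drawer (a joint): How far the drawer is open, m: 0 shut, 0.18 fully open; starts about 0.16 to 0.18. Slides with about 3 N of friction and stays where left; hard stop at 0.
- clamp_hinge (a point): Axis of the clamp's hinge on the drawer, beyond the +y end of the nest (98 mm from its middle, 36.5 mm above it); axis along x.
- clamp_tip (a point): Middle of the cross tab (44 mm wide along x, 14 mm) at the free end of the clamp, 83 mm from the hinge axis; the clamp is a steel bar 24 mm wide, 10 mm thick, 90 mm long. Open it stands up and leans a little away from the nest; closed it lies level along -y over the block's top with about 1.5 mm to spare.
- clamp (a joint): Clamp angle, rad: 0 folded flat over the block, 1.57 upright, 1.9 widest; stiff hinge (0.1 N m friction), stays where left.
- short_block_center (a point): Centre of the short block, 50 (its x) x 80 (its y) x 60 mm, on the mat near the long one. Leave alone.
- bottle_a_at (a point): Foot centre of a white bottle, 64 mm across, 170 mm high, behind the mat. Leave alone.
- bottle_b_at (a point): Foot centre of an amber bottle, 56 mm across, 140 mm high, behind the mat. Leave alone.
- beaker_at (a point): Foot centre of a clear beaker, 72 mm across, 90 mm high, behind the mat. Leave alone.
- jar_at (a point): Foot centre of a low white jar, 60 mm across, 60 mm high, on top of the heater cabinet. Leave alone.
- spatula_at (a point): A 160 mm steel spatula lying flat on the mat's edge nearest the robot. Leave alone.

How it is judged (in metres and radians):
On the way, in this order (a step that is already met when the one before it is completed fails the run):
1. the long block sits fully down in the drawer's nest (x of block_center in the frame of nest between -0.005 and 0.005 m and y of block_center in the frame of nest between -0.018 and 0.018 m and z of block_center in the frame of nest between -0.003 and 0.003 m and angle between the y axis of block_center and the y axis of nest, either way round below 0.06 rad and angle between block_center's own z axis and vertical below 0.045 rad), for 0.2 s.
2. the clamp is folded flat over the seated block (all of step 1 and value of joint clamp below 0.06 rad), for 0.2 s.
3. the drawer is shut with the block clamped in it (all of step 2 and value of joint drawer below 0.004 m), for 0.2 s.
At the end, for the whole second after the job is handed in: The long block stands fully down in the nest (centre within 3 mm in height, 5 mm in x and 18 mm in y of the nest point, as the slide may be set; level and square within 2.5 degrees), the clamp is flat over it (below 0.06 rad), the drawer is shut (within 4 mm) and at rest (all of step 3 and velocity of joint drawer above -0.02 m/s); the robot touches nothing.
It fails at once if a bystander is disturbed (short block moved over 30 mm, another thing over 40 mm) (distance of short_block_center from where it was at the start of the episode above 0.03 m or distance of any of bottle_a_at, bottle_b_at, beaker_at, jar_at, spatula_at from where it was at the start of the episode above 0.04 m).
It fails at once if the drawer is slammed (closing faster than 0.4 m/s) (velocity of joint drawer below -0.4 m/s).
It also fails if it takes over 72 s, if anything falls off the work surface, if the arm or the gripper's body presses on something with over 40 N, if the wrist force passes 120 N, or if a joint passes its speed limit or range.

ROBOT

A 7-joint arm with a two-finger parallel gripper is mounted at the origin on the work surface. World frame = base frame: x ahead of the robot, y to its left, z up, the work surface at z = 0. Lengths are in mm, angles in rad, forces in N, time in s.
With the tool pointing down it reaches from about 350 to 900 mm from the base axis. Payload 19.9 kg.
Tool frame: the origin (TCP) lies midway between the tips of the shut fingers; the grasp point (between the pads) lies 19 mm behind it; z points along the fingers, y is the direction in which the jaws open and shut (so a half turn about z gives the same grasp; the last joint's range is limited). The gripper opens to 94 mm and grips with 3 to 60 N. Pads are 16 mm wide; open, the fingers measure 119 mm over their backs; the gripper's body (75 mm by 177 mm) begins 78 mm behind the grasp point.
Start: joints at [1.276, 0.417, -0.01, 1.614, 0.005, 1.111, -0.053], TCP at [156.922, -604.958, 205.425] pointing down, gripper open.
Joint ranges: [-2.81, 2.81], [-0.39, 2.02], [-1.27, 1.25], [0.06, 2.57], [-1.19, 4.33], [0.19, 2], [-2.82, 2.82]. Speed limits (rad/s): [1.89, 1.89, 2.39, 2.39, 3.01, 3.01, 3.01].

INTERFACE

Orientations are given as a unit quaternion [w, x, y, z].
In Python, from plant import * gives the robot as it stands.
- The arm moves only by the tool send_rows, never from a script. Its arguments are lists of equal length, an entry for each row: "slide": the shift along the tool's x, y, z in mm, a list of three; "rot": the turn, a rotation vector about the tool's x, y, z in degrees, a list of three; "jaw": the gripper's target within -1 to 1 (fully open at 1, half-way at 0, shut at -1). In form: {"slide": [[x, y, z], ...], "rot": [[wx, wy, wz], ...], "jaw": [jaw, ...]}. A call has 1 to 5 rows; each row shifts and turns the commanded pose from where the row before left it, along the tool's axes as they then stand; what a row does not reach is not made up. A row lasts 1/8 s, in which the tool goes at most 62.5 mm and 10.7 degrees, less where a joint would pass 70% of its speed; a pose out of reach is approached as far as the arm can. A call with a gripper value outside its range is refused whole. The fingers move at their own pace and stop on an object; the grip force is fixed at half the most. Time passes only in rows, so rows that do not move let the fingers close. It gives the time, the measured TCP pose, the force and the opening at its end, in the units of the state.
- read_state(): the state, without advancing time (a new reading comes with each control period).
- grab_frame(name): name is "scene" or "side" or "wrist"; returns a dict with "frame" (400x640x3 uint8, red, green, blue), "intrinsics" (3x3 intrinsics, pixels), "R" (3x3) and "t" (3): a world point X has camera coordinates R X + t; the wrist camera has in their place "T_tool_cam" (4x4, takes a point from camera to tool coordinates, whose origin is the TCP and whose axes are the flange's). Camera axes: x right, y down, z forward; pixel columns grow to the right and rows downward; lengths in mm; the calibration is good to about 2 mm. A picture is of the moment at which its call begins: read the wrist's pose just before it. There is no depth.
- job_done(): hands the job in, once; it reports no verdict.
The state is a dict: "t": time; "joint_pos": joint angles; "joint_velocities": joint speeds; "effort": joint torques, N m; "position": TCP position; "eef_rot": TCP orientation; "force": force on the tool from outside, world axes, zero at the start; "wrist_torque": the same for the moment, N m; "finger_gap": finger opening in mm.
Only numpy, scipy, OpenCV 4.12 (cv2) and the standard library are available. Lean on these libraries where they do the work, as an engineer would, in place of code of your own. Each camera call takes 0.05 s, during which the arm holds its last target. There are 200 camera calls.

## Working session

There is one attempt and no reset: what is moved stays moved. The work goes in short steps, Python scripts to look and compute and a tool call to move; the robot and the scene stay as the last step left them, time stands still between calls to the robot, and variables do not carry over. Pictures are saved under pics/ and viewed, about 8 in all and at most 12, crops included, and the job is handed in when it is done.

Besides the shell and the picture viewer there is one more tool, called after "Emit:" in YAML: its name, and indented under it one key for each argument. send_rows: Moves the arm, as the interface text tells. Its arguments: {"type":"object","properties":{"slide":{"type":"array","items":{"type":"array","items":{"type":"number"}}},"rot":{"type":"array","items":{"type":"array","items":{"type":"number"}}},"jaw":{"type":"array","items":{"type":"number"}}},"required":["slide","rot","jaw"]}

```bash
mkdir -p pics; cat > h.py <<'E'
from plant import *
import numpy as np, cv2
from scipy.spatial.transform import Rotation as Ro
def rot(s):
    q=s["eef_rot"]; return Ro.from_quat([q[1],q[2],q[3],q[0]]).as_matrix()
def look(name,out=None):
    s=read_state(); f=grab_frame(name)
    K=np.array(f["intrinsics"])
    if name=="wrist":
        T=np.array(f["T_tool_cam"]); R=rot(s)
        Rwc=R@T[:3,:3]; c=R@T[:3,3]+np.array(s["position"])
    else:
        Rwc=np.array(f["R"]).T; c=-Rwc@np.array(f["t"])
    if out:
        cv2.imwrite("pics/"+out+".png",f["frame"][:,:,::-1])
        np.savez("pics/"+out+".npz",K=K,R=Rwc,c=c)
    return f["frame"],K,Rwc,c
def ray(n,px,z):
    d=np.load("pics/"+n+".npz"); r=d["R"]@np.linalg.solve(d["K"],[px[0],px[1],1.])
    return d["c"]+r*(z-d["c"][2])/r[2]
def proj(n,P):
    d=np.load("pics/"+n+".npz"); p=d["K"]@(d["R"].T@(np.array(P,float)-d["c"])); return p[:2]/p[2]
E
python3 - <<'E'
from h import *
for n in("scene","side","wrist"):
    f,K,R,c=look(n,n+"0"); print(n,K[0,0],c.round(),R[:,2].round(2))
print({k:np.round(v,3) for k,v in read_state().items()}); print(rot(read_state()).round(3))
E
```

```text
scene 379.43331065454333 [1053. -401.  650.] [-0.59  0.48 -0.65]
side 472.8828365930546 [140. 571. 867.] [ 0.42 -0.53 -0.74]
wrist 307.7428413354817 [ 222. -589.  383.] [-0.23 -0.06 -0.97]
{'t': np.float64(0.15), 'joint_pos': array([ 1.275,  0.418, -0.01 ,  1.614,  0.005,  1.111, -0.053]), 'joint_velocities': array([-0.001, -0.002,  0.001, -0.002, -0.   ,  0.   , -0.   ]), 'effort': array([ 2.0000e-03, -8.5154e+01,  6.4000e-01, -4.2613e+01, -4.9000e-02,
        1.7000e-02,  0.0000e+00]), 'position': array([ 156.866, -604.691,  204.966]), 'eef_rot': array([-0.   ,  0.992,  0.127, -0.   ]), 'force': array([ 0.507, -0.545,  0.206]), 'wrist_torque': array([-0.019,  0.022,  0.061]), 'finger_gap': np.float64(94.255)}
[[ 0.968  0.251 -0.   ]
 [ 0.251 -0.968  0.001]
 [-0.    -0.001 -1.   ]]
```

View pics/scene0.png

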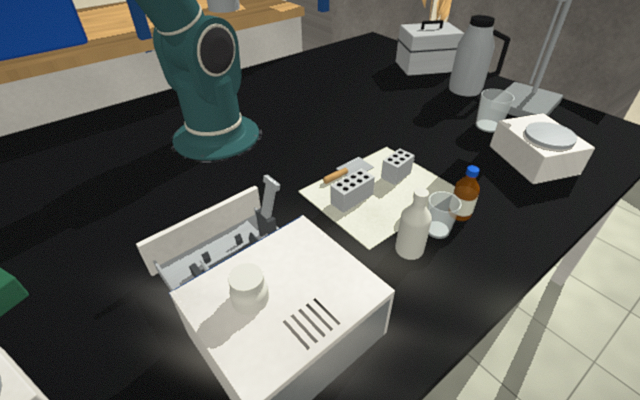

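View pics/side0.png

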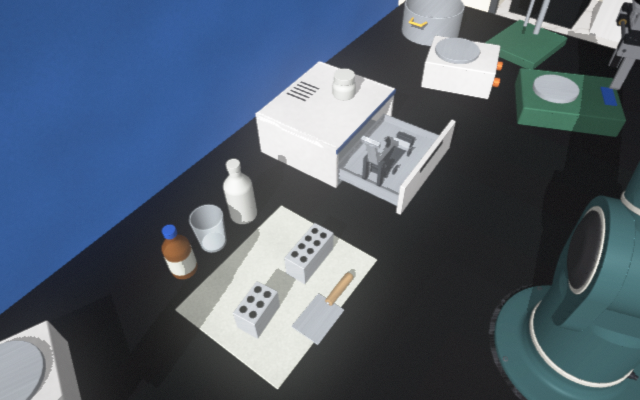

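Both fixed views show the scene. In the side view the long block is at about (309,250), the short block at (257,308), and the drawer's nest at (385,155) with the clamp standing at about (375,150). I'll enlarge the side view.

```bash
python3 - <<'E'
from h import *
f=cv2.imread("pics/side0.png"); cv2.imwrite("pics/c1.png",cv2.resize(f[60:285,260:460],None,fx=2.6,fy=2.6,interpolation=cv2.INTER_CUBIC))
for n,px,z in [("side0",(309,242),64),("side0",(257,297),64),("side0",(396,75+20),130),("side0",(393,95),130),("side0",(338,151),130),("scene0",(352,181),64),("scene0",(172,292),130),("scene0",(302,217),130),("side0",(454,123),92),("side0",(400,188),92)]:
    print(n,px,ray(n,px,z).round())
E
```

```text
side0 (309, 242) [520. 122.  64.]
side0 (257, 297) [522. 283.  64.]
side0 (396, 95) [ 590. -342.  130.]
side0 (393, 95) [ 596. -337.  130.]
side0 (338, 151) [590. -82. 130.]
scene0 (352, 181) [513. 125.  64.]
scene0 (172, 292) [ 607. -361.  130.]
scene0 (302, 217) [597. -90. 130.]
side0 (454, 123) [ 434. -371.   92.]
side0 (400, 188) [432. -97.  92.]
```

View pics/c1.png

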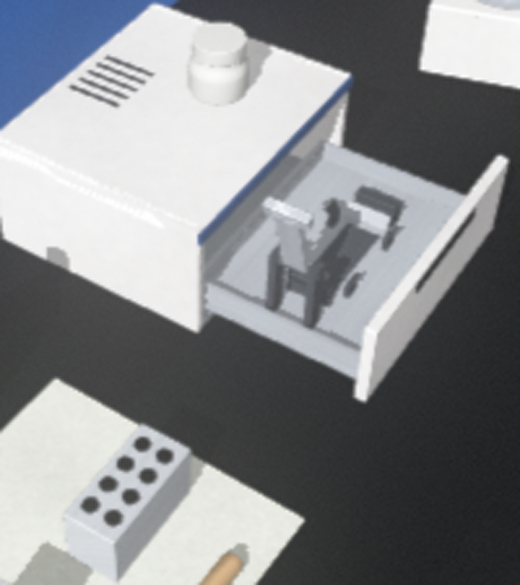

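The enlarged side view shows the 8 wells of the long block, from (142,443) to (113,518) in the crop. The cabinet's front top edge runs (350,76)-(200,240). The nest is inside the drawer with the clamp upright at its +y end.

```bash
python3 - <<'E'
from h import *
c=lambda u,v:(u/2.6+260-.3,v/2.6+60-.3)
w=[(142,443),(124,464),(107,484),(90,505),(165,456),(148,476),(131,497),(113,518)]
W=np.array([ray("side0",c(*p),64) for p in w]); m=W.mean(0); d=W[0]-W[3]+W[4]-W[7]
print("block",m.round(1),"long axis deg",np.degrees(np.arctan2(d[1],d[0])), "pitch",np.linalg.norm(d)/6,np.linalg.norm(W[:4].mean(0)-W[4:].mean(0)))
a,b=ray("side0",c(350,76),130),ray("side0",c(200,240),130); print("cab",a.round(),b.round(),np.linalg.norm(a-b),np.degrees(np.arctan2(*(b-a)[:2])))
# front panel: top outer corners
for z in(92,100,105):
  a,b=ray("side0",c(507,160),z),ray("side0",c(369,330),z); print("front",z,a.round(),b.round(),np.linalg.norm(a-b))
print("clamp tip?",[ray("side0",c(288,211),z).round() for z in(150,165,175)],[ray("scene0",(270,181),z).round() for z in(150,165,175)])
E
```

```text
block [516.3 127.4  64. ] long axis deg -87.44310882846733 pitch 24.249633077804475 22.913113045360777
cab [ 607. -362.  130.] [591. -78. 130.] 284.61142927596313 -3.255305952816377
front 92 [ 436. -378.   92.] [ 431. -103.   92.] 275.3195497988117
front 100 [ 433. -368.  100.] [428. -96. 100.] 272.4768262483361
front 105 [ 431. -362.  105.] [427. -92. 105.] 270.7001240292889
clamp tip? [array([ 537., -135.,  150.]), array([ 529., -120.,  165.]), array([ 524., -110.,  175.])] [array([482., -88., 150.]), array([499., -97., 165.]), array([ 510., -104.,  175.])]
```

Emit:
send_rows:
  slide:
    - [0, 0, -10]
    - [0, 0, -10]
    - [0, 0, -10]
    - [0, 0, -10]
    - [0, 0, 0]
  rot:
    - [0, 0, -9.75]
    - [0, 0, -9.75]
    - [0, 0, -9.75]
    - [0, 0, -9.75]
    - [0, 0, -9.75]
  jaw: [1, 1, 1, 1, 1]

```text
t: 0.78
position: [157.0, -605.1, 246.0]
eef_rot: [0.0, 0.85, 0.527, -0.0]
force: [-0.1, -0.4, -0.3]
finger_gap: 94.0
```

Emit:
send_rows:
  slide:
    - [0, 0, 0]
    - [0, 0, 0]
    - [0, 0, 0]
    - [40, 18, 0]
    - [40, 18, 0]
  rot:
    - [0, 0, -9.75]
    - [0, 0, -9.75]
    - [0, 0, -9.75]
    - [0, 0, 0]
    - [0, 0, 0]
  jaw: [1, 1, 1, 1, 1]

```text
t: 1.4
position: [189.5, -522.3, 244.9]
eef_rot: [-0.0, 0.691, 0.722, 0.0]
force: [0.1, -0.6, 1.0]
finger_gap: 94.1
```

Emit:
send_rows:
  slide:
    - [30, 37, 0]
    - [30, 37, 0]
    - [30, 37, 0]
    - [30, 37, 0]
    - [30, 37, 0]
  rot:
    - [0, 0, 0]
    - [0, 0, 0]
    - [0, 0, 0]
    - [0, 0, 0]
    - [0, 0, 0]
  jaw: [1, 1, 1, 1, 1]

```text
t: 2.02
position: [368.4, -364.2, 245.4]
eef_rot: [-0.0, 0.691, 0.723, -0.0]
force: [0.0, 0.6, 0.4]
finger_gap: 94.1
```

Emit:
send_rows:
  slide:
    - [30, 37, 0]
    - [30, 37, 0]
    - [30, 37, 0]
    - [0, 0, 0]
    - [0, 0, 0]
  rot:
    - [0, 0, 0]
    - [0, 0, 0]
    - [0, 0, 0]
    - [0, 0, 0]
    - [0, 0, 0]
  jaw: [1, 1, 1, 1, 1]

```text
t: 2.65
position: [474.0, -270.9, 245.2]
eef_rot: [-0.0, 0.691, 0.723, -0.0]
force: [-0.2, -0.9, 1.0]
finger_gap: 93.9
```

```bash
python3 - <<'E'
from h import *
f,K,R,c=look("wrist","w1"); print(c.round(1),R.round(2)); 
cv2.imwrite("pics/w1b.png",cv2.resize(f[:,:,::-1],(800,500),interpolation=cv2.INTER_CUBIC))
E
```

```text
[ 470.6 -204.   423.7] [[ 1.    0.04  0.01]
 [ 0.04 -0.97 -0.24]
 [-0.    0.24 -0.97]]
```

View pics/w1b.png

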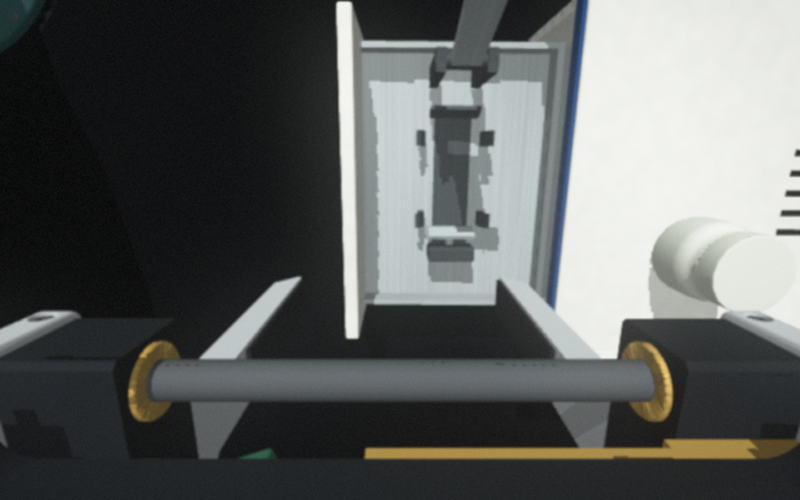

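The wrist view shows the nest from above. The side guides are at (421,138), (486,138), (420,218) and (482,218). The end stop's dark face is at about (455,112), and the jaw's bright slope at (450,232). The front panel's outer top edge runs (337,3)-(346,338), and the cabinet edge is blue.

```bash
python3 - <<'E'
from h import *
r=lambda u,v,z: ray("w1",(u/1.25-.1,v/1.25-.1),z)
for z in(80,92,100,110):
  a,b=r(337,3,z),r(346,338,z); print("panel",z,a.round(1),b.round(1),np.linalg.norm(a-b).round(1))
for z in(10,20,30,40,50):
  print(z,"guides",*[r(*p,z)[:2].round(1) for p in((421,138),(486,138),(420,218),(482,218))],"mid",np.mean([r(*p,z) for p in((421,138),(486,138),(420,218),(482,218))],0)[:2].round(1),"stop",r(455,112,z)[:2].round(1),"jaw",r(450,232,z)[:2].round(1))
for p in((577,100),(557,300)): print("cab",r(*p,130).round(1))
f=cv2.imread("pics/w1.png"); cv2.imwrite("pics/w1c.png",cv2.resize(f[0:250,270:470],None,fx=2.4*1,fy=2.4,interpolation=cv2.INTER_CUBIC)[:600]*1)
E
```

```text
panel 80 [415.  -89.7  80. ] [ 425.1 -381.1   80. ] 291.5
panel 92 [416.9 -93.7  92. ] [ 426.7 -374.9   92. ] 281.4
panel 100 [418.2 -96.3 100. ] [ 427.7 -370.8  100. ] 274.6
panel 110 [419.8 -99.7 110. ] [ 429.1 -365.6  110. ] 266.1
10 guides [ 491.2 -187.5] [ 558.4 -184.6] [ 494.8 -271.1] [ 562.1 -268.2] mid [ 526.6 -227.9] stop [ 524.4 -160.5] jaw [ 528.5 -285.2]
20 guides [ 490.7 -187.9] [ 556.3 -185.1] [ 494.2 -269.5] [ 559.8 -266.7] mid [ 525.2 -227.3] stop [ 523.1 -161.5] jaw [ 527.1 -283.3]
30 guides [ 490.2 -188.3] [ 554.2 -185.5] [ 493.6 -267.9] [ 557.6 -265.1] mid [ 523.9 -226.7] stop [ 521.8 -162.6] jaw [ 525.7 -281.3]
40 guides [ 489.7 -188.7] [ 552. -186.] [ 493.  -266.3] [ 555.4 -263.6] mid [ 522.5 -226.1] stop [ 520.5 -163.7] jaw [ 524.3 -279.3]
50 guides [ 489.2 -189.1] [ 549.9 -186.5] [ 492.4 -264.7] [ 553.2 -262. ] mid [ 521.2 -225.6] stop [ 519.2 -164.7] jaw [ 522.9 -277.4]
cab [ 595.8 -161.2  130. ]
cab [ 602.7 -314.1  130. ]
```

View pics/w1c.png

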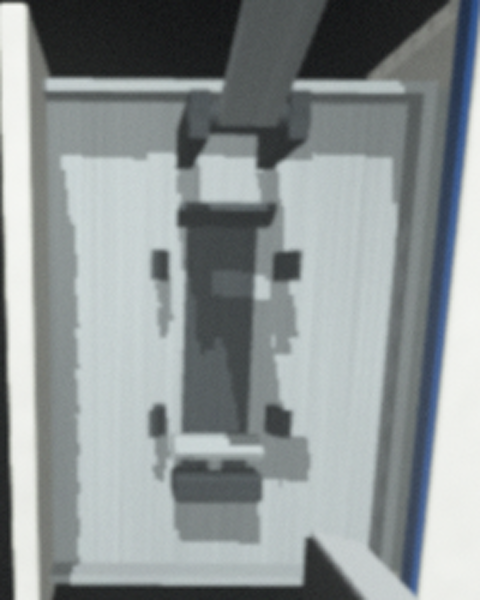

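The enlarged crop shows the stop's foot on the floor at row ≈226 (x≈222) and the jaw's foot at row ≈435 (x≈215). The guide posts are at (160,265), (287,265), (157,420) and (279,420). The 106 mm gap between stop and jaw will give the floor height.

```bash
python3 - <<'E'
from h import *
r=lambda u,v,z: ray("w1",(u/2.4+270-.3,v/2.4-.3),z)
for z in(6,10,14,18,22,30):
  a,b=r(222,226,z),r(215,435,z); g=[r(*p,z+24)[:2] for p in((160,250),(287,250),(157,405),(279,405),(160,279),(287,279),(157,437),(279,437))]
  print(z,a[:2].round(1),b[:2].round(1),"gap",np.linalg.norm(a-b).round(1),"mid(block s)",((a+b)/2)[:2].round(1),"guides",np.mean(g,0).round(1))
for z in (44,48,52,56): print("sides z",z,r(225,85,z).round(1)[:2],r(180,580,z).round(1)[:2])
E
```

```text
6 [ 523.1 -165.5] [ 527.7 -279.7] gap 114.2 mid(block s) [ 525.4 -222.6] guides [ 523.9 -227.1]
10 [ 522.6 -165.9] [ 527.2 -278.9] gap 113.1 mid(block s) [ 524.9 -222.4] guides [ 523.3 -226.8]
14 [ 522.1 -166.2] [ 526.6 -278.2] gap 112.1 mid(block s) [ 524.4 -222.2] guides [ 522.8 -226.6]
18 [ 521.6 -166.6] [ 526.1 -277.5] gap 111.0 mid(block s) [ 523.8 -222. ] guides [ 522.3 -226.4]
22 [ 521.1 -167. ] [ 525.5 -276.8] gap 109.9 mid(block s) [ 523.3 -221.9] guides [ 521.7 -226.1]
30 [ 520.1 -167.7] [ 524.4 -275.3] gap 107.7 mid(block s) [ 522.3 -221.5] guides [ 520.6 -225.7]
sides z 44 [ 515.  -106.2] [ 509.3 -354.1]
sides z 48 [ 514.5 -107.2] [ 508.9 -352.6]
sides z 52 [ 514.1 -108.2] [ 508.4 -351. ]
sides z 56 [ 513.6 -109.3] [ 508.  -349.4]
```

Emit:
send_rows:
  slide:
    - [-6, 11, 25]
    - [-6, 11, 25]
    - [-6, 11, 25]
    - [-6, 11, 25]
    - [0, 0, 0]
  rot:
    - [0, 0, 0]
    - [0, 0, 0]
    - [0, 0, 0]
    - [0, 0, 0]
    - [0, 0, 0]
  jaw: [1, 1, 1, 1, 1]

```text
t: 3.32
position: [518.1, -293.3, 143.9]
eef_rot: [-0.002, 0.692, 0.722, -0.0]
force: [0.7, 0.0, 0.9]
finger_gap: 93.9
```

```bash
python3 - <<'E'
from h import *
f,K,R,c=look("wrist","w2"); print(c.round(1)); 
print([proj("w2",P).round() for P in((522,-165,20),(526,-280,20))])
cv2.imwrite("pics/w2b.png",cv2.resize(f[0:270,220:460,::-1],None,fx=2.2,fy=2.2,interpolation=cv2.INTER_CUBIC))
E
```

```text
[ 515.2 -226.7  322.5]
[array([331.,  54.]), array([329., 179.])]
```

View pics/w2b.png

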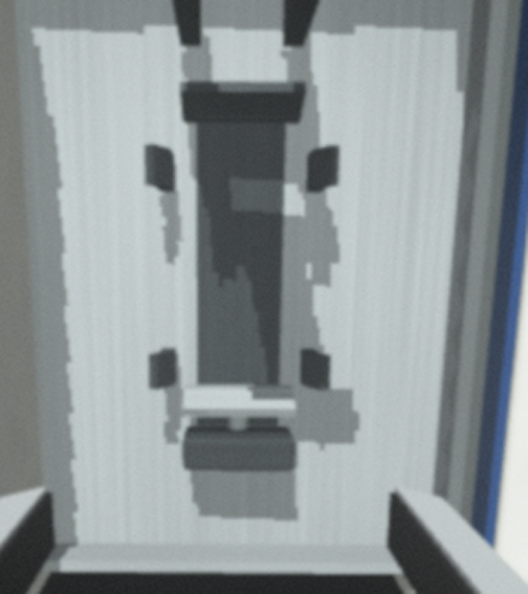

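The closer view has the stop's foot at row ≈122, its top edge at about row 85, and the jaw's foot at row ≈386. The guides are centred at about (243,268).

```bash
python3 - <<'E'
from h import *
r=lambda u,v,z: ray("w2",(u/2.2+220-.3,v/2.2-.3),z)
for z in(8,14,20,26):
  a,b=r(243,122,z),r(240,386,z); t,j=r(243,86,z+24),r(240,409,z+24)
  g=[r(*p,z+24)[:2] for p in((146,146),(338,146),(150,350),(330,350))]+[r(*p,z)[:2] for p in((174,190),(308,190),(176,388),(302,388))]
  print(z,"stop",a[:2].round(1),"jaw",b[:2].round(1),"gap",np.linalg.norm(a-b).round(1),"tops",t[:2].round(1),j[:2].round(1),np.linalg.norm(t-j).round(1));print([x.round(1) for x in g])
E
```

```text
8 stop [ 521.3 -163.7] jaw [ 525.6 -278.4] gap 114.8 tops [ 520.2 -155.4] [ 525.3 -284.6] 129.3
[array([ 482.5, -179. ]), array([ 559.2, -175.8]), array([ 485.5, -260.5]), array([ 562.5, -257.3]), array([ 492.4, -192.6]), array([ 551.2, -190.2]), array([ 495.6, -280.6]), array([ 554.7, -278.1])]
14 stop [ 521.2 -164.9] jaw [ 525.4 -277.4] gap 112.6 tops [ 520.1 -156.9] [ 525.1 -283.4] 126.6
[array([ 483.1, -180. ]), array([ 558.3, -176.9]), array([ 486.1, -259.8]), array([ 561.6, -256.6]), array([ 492.8, -193.3]), array([ 550.5, -190.9]), array([ 495.9, -279.6]), array([ 554. , -277.1])]
20 stop [ 521.1 -166.1] jaw [ 525.2 -276.4] gap 110.4 tops [ 520.  -158.4] [ 524.9 -282.2] 123.9
[array([ 483.8, -181. ]), array([ 557.4, -177.9]), array([ 486.7, -259.1]), array([ 560.6, -256. ]), array([ 493.2, -193.9]), array([ 549.8, -191.6]), array([ 496.3, -278.6]), array([ 553.2, -276.2])]
26 stop [ 520.9 -167.3] jaw [ 525.  -275.5] gap 108.2 tops [ 519.9 -159.8] [ 524.7 -281. ] 121.3
[array([ 484.5, -181.9]), array([ 556.5, -179. ]), array([ 487.3, -258.4]), array([ 559.6, -255.4]), array([ 493.7, -194.6]), array([ 549.1, -192.2]), array([ 496.7, -277.5]), array([ 552.5, -275.2])]
```

Emit:
send_rows:
  slide:
    - [0, 0, -55]
    - [0, 0, -55]
    - [50, 2, 0]
    - [50, 2, 0]
    - [50, 2, 0]
  rot:
    - [0, 0, 0]
    - [0, 0, 0]
    - [0, 0, 0]
    - [0, 0, 0]
    - [0, 0, 0]
  jaw: [1, 1, 1, 1, 1]

```text
t: 4.0
position: [518.2, -141.4, 257.1]
eef_rot: [0.001, 0.692, 0.722, 0.0]
force: [1.5, -0.1, -0.0]
finger_gap: 94.3
```

Emit:
send_rows:
  slide:
    - [50, 2, 0]
    - [50, 2, 0]
    - [50, 2, 20]
    - [50, 2, 40]
    - [0, 0, 0]
  rot:
    - [0, 0, 0]
    - [0, 0, 0]
    - [0, 0, 0]
    - [0, 0, 0]
    - [0, 0, 0]
  jaw: [1, 1, 1, 1, 1]

```text
t: 4.62
position: [516.2, 59.5, 195.7]
eef_rot: [-0.001, 0.69, 0.724, -0.001]
force: [0.1, -1.4, 0.9]
finger_gap: 93.9
```

```bash
python3 - <<'E'
from h import *
f,K,R,c=look("wrist","w3"); s=read_state(); print(np.round(s["position"],1),c.round(1))
u,v=proj("w3",(516,127,64)); print(u,v)
g=cv2.cvtColor(f,cv2.COLOR_RGB2GRAY)
m=((g<90)*255).astype(np.uint8)
cs,_=cv2.findContours(m,cv2.RETR_LIST,cv2.CHAIN_APPROX_NONE)
for k in cs:
    a=cv2.contourArea(k)
    if 20<a<600:
        (x,y),(w,h),_=cv2.minAreaRect(k); M=cv2.moments(k); x,y=M["m10"]/M["m00"],M["m01"]/M["m00"]
        if abs(x-u)<120 and abs(y-v)<120: print(round(a),round(x,1),round(y,1),ray("w3",(x,y),64).round(1)[:2])
cv2.imwrite("pics/w3b.png",f[:,:,::-1])
E
```

```text
[517.2  57.3 196.9] [512.7 126.3 374.3]
324.0738613184378 122.23120214258151
99 331.5 160.1 [525.4  90.3]
102 309.7 159.8 [503.4  89.6]
106 331.9 135.9 [524.4 114.3]
102 309.6 135.5 [502.4 113.6]
109 332.4 110.8 [523.5 138.2]
113 309.9 110.4 [501.6 137.5]
126 332.9 84.5 [522.6 162.3]
120 309.7 84.3 [500.6 161.4]
```

View pics/w3b.png

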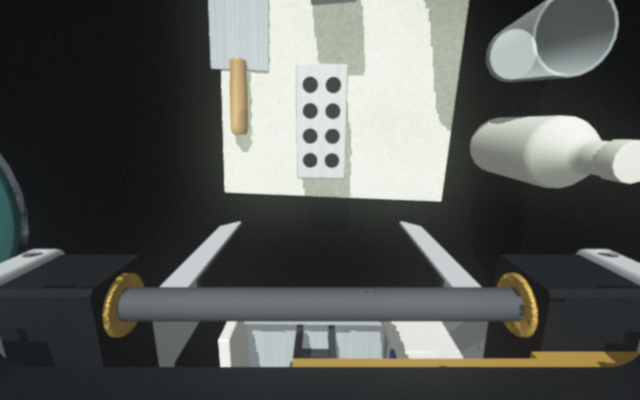

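The wrist view shows the block with its wells at px (310–333, 84–160), which puts its centre at about (513,126) with a yaw of 2.2°. The spatula is on the left and the bottle and beaker are well to the right, so the way down is clear.

Emit:
send_rows:
  slide:
    - [34, -0.5, 0]
    - [34.5, -0.5, 10]
    - [0, 0, 50]
    - [0, 0, 50]
    - [0, 0, 35]
  rot:
    - [0, 0, 0.5]
    - [0, 0, 0]
    - [0, 0, 0]
    - [0, 0, 0]
    - [0, 0, 0]
  jaw: [1, 1, 1, 1, 1]

```text
t: 5.3
position: [514.8, 122.9, 51.0]
eef_rot: [0.001, 0.695, 0.719, -0.0]
force: [1.1, -0.9, 0.2]
finger_gap: 94.0
```

Emit:
send_rows:
  slide:
    - [0, 0, 18]
    - [0, 0, 0]
    - [0, 0, 0]
    - [0, 0, 0]
    - [0, 0, 0]
  rot:
    - [0, 0, 0]
    - [0, 0, 0]
    - [0, 0, 0]
    - [0, 0, 0]
    - [0, 0, 0]
  jaw: [1, 1, -1, -1, -1]

```text
t: 5.92
position: [514.5, 124.8, 34.1]
eef_rot: [0.0, 0.694, 0.72, 0.0]
force: [-0.5, 0.5, 0.2]
finger_gap: 67.4
```

Emit:
send_rows:
  slide:
    - [0, 0, 0]
    - [0, 0, 0]
  rot:
    - [0, 0, 0]
    - [0, 0, 0]
  jaw: [-1, -1]

```text
t: 6.18
position: [514.1, 124.9, 33.5]
eef_rot: [-0.0, 0.694, 0.72, 0.0]
force: [-1.6, -0.8, 2.4]
finger_gap: 49.7
```

Emit:
send_rows:
  slide:
    - [0, 0, -25]
    - [0, 0, -50]
    - [0, 0, -50]
    - [0, 0, -50]
    - [0, 0, -45]
  rot:
    - [0, 0, 0]
    - [0, 0, 0]
    - [0, 0, 0]
    - [0, 0, 0]
    - [0, 0, 0]
  jaw: [-1, -1, -1, -1, -1]

```text
t: 6.8
position: [513.7, 124.8, 254.9]
eef_rot: [-0.0, 0.694, 0.72, -0.0]
force: [1.2, 0.0, -5.4]
finger_gap: 49.9
```

Emit:
send_rows:
  slide:
    - [-40, -0.5, 0]
    - [-50, -0.5, 0]
    - [-50, -0.5, 0]
    - [-50, -0.5, 0]
    - [-50, -0.5, 0]
  rot:
    - [0, 0, 0]
    - [0, 0, 0]
    - [0, 0, 0]
    - [0, 0, 0]
    - [0, 0, 0]
  jaw: [-1, -1, -1, -1, -1]

```text
t: 7.42
position: [519.7, -116.6, 253.1]
eef_rot: [-0.0, 0.694, 0.72, -0.0]
force: [0.6, 0.1, -4.2]
finger_gap: 49.8
```

Emit:
send_rows:
  slide:
    - [-50, -0.5, 0]
    - [-40, -0.5, 0]
    - [-19, -0.5, 0]
    - [0, 0, 0]
    - [0, 0, 0]
  rot:
    - [0, 0, 0]
    - [0, 0, 0]
    - [0, 0, 0]
    - [0, 0, 0]
    - [0, 0, 0]
  jaw: [-1, -1, -1, -1, -1]

```text
t: 8.05
position: [522.7, -222.5, 253.3]
eef_rot: [-0.0, 0.694, 0.72, 0.0]
force: [-0.4, 0.2, -4.0]
finger_gap: 49.9
```

Emit:
send_rows:
  slide:
    - [-1, 0, 50]
    - [-1, 0, 50]
    - [0, 0, 40]
    - [0, 0, 15]
    - [0, 0, 0]
  rot:
    - [0, 0, 0]
    - [0, 0, 0]
    - [0, 0, 0]
    - [0, 0, 0]
    - [0, 0, 0]
  jaw: [-1, -1, -1, -1, -1]

```text
t: 8.68
position: [522.9, -225.2, 98.6]
eef_rot: [-0.0, 0.694, 0.72, 0.0]
force: [0.3, -0.4, -4.4]
finger_gap: 49.8
```

Emit:
send_rows:
  slide:
    - [0, 0, 4]
    - [0, 0, 4]
    - [0, 0, 4]
    - [0, 0, 4]
    - [0, 0, 0]
  rot:
    - [0, 0, 0]
    - [0, 0, 0]
    - [0, 0, 0]
    - [0, 0, 0]
    - [0, 0, 0]
  jaw: [-1, -1, -1, -1, -1]

```text
t: 9.3
position: [522.6, -225.8, 82.1]
eef_rot: [-0.0, 0.694, 0.72, 0.0]
force: [-0.0, -0.3, -4.1]
finger_gap: 49.4
```

```bash
python3 - <<'E'
from h import *
s=read_state(); print(s["position"],s["force"],s["wrist_torque"])
f,K,R,c=look("wrist","w4")
cv2.imwrite("pics/w4b.png",cv2.resize(f[0:330,160:500,::-1],None,fx=1.6,fy=1.6,interpolation=cv2.INTER_CUBIC))
E
```

```text
[ 522.5925259  -225.75075895   82.1396001 ] [-0.03864505 -0.28676951 -4.13647584] [ 0.24045925 -0.1145404  -0.01413366]
```

View pics/w4b.png

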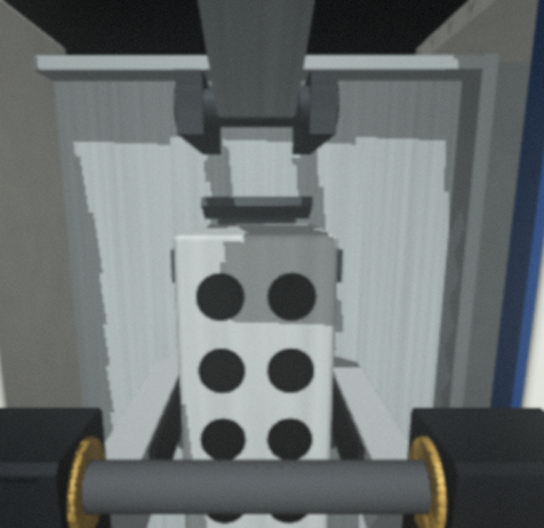

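The picture shows the block just above the nest. The block's +y top edge is at row ≈235, and the stop is the dark bar at rows 198–219, clear of the block end.

```bash
python3 - <<'E'
from h import *
r=lambda u,v,z: ray("w4",(u/1.6+160-.2,v/1.6-.2),z).round(1)
print("block end",[r(255,v,112) for v in(233,237)],"stop foot",[r(257,v,30) for v in(217,220)],"stop top",r(257,198,54), "block x edges",r(178,300,112),r(334,300,112),"guides",r(172,265,54),r(342,265,54))
E
```

```text
block end [array([ 519.6, -169.4,  112. ]), array([ 519.7, -170.6,  112. ])] stop foot [array([ 520.2, -167.9,   30. ]), array([ 520.3, -169.3,   30. ])] stop top [ 519.9 -159.4   54. ] block x edges [ 496.6 -190.7  112. ] [ 544.7 -189.   112. ] guides [ 485.1 -188.1   54. ] [ 556.7 -185.6   54. ]
```

Emit:
send_rows:
  slide:
    - [1.2, 0.3, 4]
    - [0, 0, 4]
    - [0, 0, 3]
    - [0, 0, 0]
    - [0, 0, 0]
  rot:
    - [0, 0, 0]
    - [0, 0, 0]
    - [0, 0, 0]
    - [0, 0, 0]
    - [0, 0, 0]
  jaw: [-1, -1, -1, -1, -1]

```text
t: 9.98
position: [522.8, -224.6, 71.2]
eef_rot: [-0.0, 0.694, 0.72, 0.0]
force: [-0.6, 4.7, -3.8]
finger_gap: 49.5
```

```bash
cat > st.py <<'E'
from h import *
s=read_state(); print([np.round(s[k],2) for k in("t","position","force","wrist_torque","finger_gap")])
E
python3 st.py
```

```text
[np.float64(9.98), array([ 522.78, -224.61,   71.22]), array([-0.56,  4.73, -3.83]), array([ 1.35, -0.06,  0.02]), np.float64(49.54)]
```

Emit:
send_rows:
  slide:
    - [0, 0, 3]
    - [0, 0, 2]
    - [0, 0, 0]
  rot:
    - [0, 0, 0]
    - [0, 0, 0]
    - [0, 0, 0]
  jaw: [-1, -1, -1]

```text
t: 10.35
position: [523.4, -224.9, 67.0]
eef_rot: [0.0, 0.694, 0.72, 0.0]
force: [-1.8, 5.9, 5.2]
finger_gap: 49.4
```

```bash
python3 st.py
```

```text
[np.float64(10.35), array([ 523.35, -224.89,   66.98]), array([-1.82,  5.86,  5.22]), array([ 1.06,  0.23, -0.02]), np.float64(49.37)]
```

Emit:
send_rows:
  slide:
    - [1, 0, 1]
    - [0, 0, 2]
    - [0, 0, 0]
  rot:
    - [0, 0, 0]
    - [0, 0, 0]
    - [0, 0, 0]
  jaw: [-1, -1, -1]

```text
t: 10.72
position: [523.4, -223.9, 64.0]
eef_rot: [0.0, 0.694, 0.72, 0.0]
force: [-0.7, 5.1, 5.4]
finger_gap: 49.6
```

```bash
python3 st.py
```

```text
[np.float64(10.72), array([ 523.37, -223.87,   64.01]), array([-0.67,  5.13,  5.37]), array([ 1.14,  0.3 , -0.09]), np.float64(49.6)]
```

Emit:
send_rows:
  slide:
    - [0, 0, 2]
    - [0, 0, 2]
    - [0, 0, 0]
  rot:
    - [0, 0, 0]
    - [0, 0, 0]
    - [0, 0, 0]
  jaw: [-1, -1, -1]

```text
t: 11.1
position: [524.2, -224.8, 60.5]
eef_rot: [0.002, 0.695, 0.719, 0.0]
force: [2.9, 0.3, 6.9]
finger_gap: 49.9
```

```bash
python3 st.py
```

```text
[np.float64(11.1), array([ 524.23, -224.77,   60.5 ]), array([2.88, 0.28, 6.86]), array([ 0.54, -0.79, -0.05]), np.float64(49.93)]
```

Emit:
send_rows:
  slide:
    - [0, 0, 2]
    - [0, 0, 0]
  rot:
    - [0, 0, 0]
    - [0, 0, 0]
  jaw: [-1, -1]

```text
t: 11.35
position: [524.2, -225.4, 58.6]
eef_rot: [0.002, 0.695, 0.719, 0.0]
force: [2.2, -2.9, 6.1]
finger_gap: 49.6
```

```bash
python3 st.py
```

```text
[np.float64(11.35), array([ 524.2 , -225.43,   58.57]), array([ 2.18, -2.88,  6.13]), array([-0.26, -0.59,  0.06]), np.float64(49.64)]
```

Emit:
send_rows:
  slide:
    - [0, 0, 2]
    - [0, 0, 0]
  rot:
    - [0, 0, 0]
    - [0, 0, 0]
  jaw: [-1, -1]

```text
t: 11.6
position: [525.5, -225.5, 58.2]
eef_rot: [0.003, 0.695, 0.719, 0.001]
force: [-0.0, -0.1, 30.2]
finger_gap: 50.0
```

```bash
python3 st.py
```

```text
[np.float64(11.6), array([ 525.49, -225.51,   58.23]), array([-0.04, -0.14, 30.24]), array([0.03, 0.41, 0.05]), np.float64(50.05)]
```

Emit:
send_rows:
  slide:
    - [0, 0, 1]
    - [0, 0, 0]
    - [0, 0, -2]
    - [0, 0, 0]
    - [0, 0, 0]
  rot:
    - [0, 0, 0]
    - [0, 0, 0]
    - [0, 0, 0]
    - [0, 0, 0]
    - [0, 0, 0]
  jaw: [-1, -1, -1, 0.3, 0.3]

```text
t: 12.22
position: [522.5, -224.1, 56.2]
eef_rot: [-0.0, 0.695, 0.719, -0.0]
force: [-0.3, 0.3, -0.2]
finger_gap: 60.5
```

```bash
python3 st.py
```

```text
[np.float64(12.22), array([ 522.54, -224.06,   56.18]), array([-0.31,  0.28, -0.17]), array([ 0.01, -0.08, -0.05]), np.float64(60.47)]
```

Emit:
send_rows:
  slide:
    - [0, 0, 0]
    - [0, 0, -30]
    - [0, 0, -40]
    - [0, 0, -15]
    - [0, 0, 0]
  rot:
    - [0, 0, 0]
    - [0, 0, 0]
    - [0, 0, 0]
    - [0, 0, 0]
    - [0, 0, 0]
  jaw: [0.4, 0.4, 0.4, -1, -1]

```text
t: 12.85
position: [523.0, -224.1, 141.7]
eef_rot: [0.0, 0.694, 0.72, 0.0]
force: [0.5, 0.4, 0.7]
finger_gap: 49.4
```

Emit:
send_rows:
  slide:
    - [0, 0, 0]
    - [0, 0, 0]
    - [0, 0, 0]
  rot:
    - [0, 0, 0]
    - [0, 0, 0]
    - [0, 0, 0]
  jaw: [-1, -1, -1]

```text
t: 13.22
position: [522.6, -223.7, 140.7]
eef_rot: [-0.001, 0.694, 0.72, -0.0]
force: [0.5, -0.8, 1.3]
finger_gap: 19.3
```

```bash
python3 - <<'E'
from h import *
s=read_state(); print(s["position"],s["force"],s["finger_gap"])
f,K,R,c=look("wrist","w5"); print(c,proj("w5",(524,-224,90)))
cv2.imwrite("pics/w5b.png",cv2.resize(f[0:350,140:520,::-1],None,fx=1.6,fy=1.6,interpolation=cv2.INTER_CUBIC))
E
```

```text
[ 522.63163004 -223.68470277  140.74942433] [ 0.50219462 -0.8419173   1.25582366] 19.343330378542444
[ 519.89776104 -156.87962527  319.33191829] [322.61312771 212.03778561]
```

View pics/w5b.png

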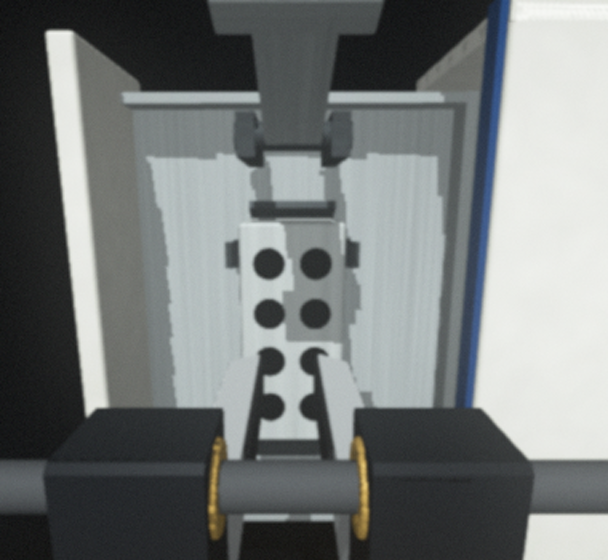

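The block sits between the guides and level to the eye, with its +y end against the stop bar at row ≈222. Next I'll press each end with shut fingers to feel whether it is fully home.

Emit:
send_rows:
  slide:
    - [-38, 2, 20]
    - [0, 0, 20]
    - [0, 0, 5]
    - [0, 0, 2]
    - [0, 0, 0]
  rot:
    - [0, 0, 0]
    - [0, 0, 0]
    - [0, 0, 0]
    - [0, 0, 0]
    - [0, 0, 0]
  jaw: [-1, -1, -1, -1, -1]

```text
t: 13.9
position: [526.6, -261.3, 95.0]
eef_rot: [0.0, 0.694, 0.72, 0.0]
force: [0.2, 0.7, 0.6]
finger_gap: 0.5
```

Emit:
send_rows:
  slide:
    - [0, 0, 2]
    - [0, 0, 2]
    - [0, 0, 0]
  rot:
    - [0, 0, 0]
    - [0, 0, 0]
    - [0, 0, 0]
  jaw: [-1, -1, -1]

```text
t: 14.28
position: [526.3, -261.7, 90.4]
eef_rot: [0.0, 0.694, 0.72, 0.0]
force: [0.0, -0.3, 0.3]
finger_gap: 0.3
```

```bash
python3 st.py
```

```text
[np.float64(14.28), array([ 526.27, -261.72,   90.43]), array([ 0.03, -0.34,  0.28]), array([-0.05, -0.05, -0.01]), np.float64(0.28)]
```

Emit:
send_rows:
  slide:
    - [0, 0, 2]
    - [0, 0, 0]
  rot:
    - [0, 0, 0]
    - [0, 0, 0]
  jaw: [-1, -1]

```text
t: 14.52
position: [527.8, -261.8, 90.1]
eef_rot: [0.001, 0.694, 0.72, 0.001]
force: [-0.9, 2.8, 20.7]
finger_gap: 0.3
```

Emit:
send_rows:
  slide:
    - [0, 0, 1.5]
    - [0, 0, 0]
  rot:
    - [0, 0, 0]
    - [0, 0, 0]
  jaw: [-1, -1]

```text
t: 14.78
position: [529.0, -261.8, 90.0]
eef_rot: [0.003, 0.694, 0.72, 0.001]
force: [-0.3, 5.5, 36.4]
finger_gap: 0.4
```

Emit:
send_rows:
  slide:
    - [0, 0, 1]
    - [0, 0, 0]
  rot:
    - [0, 0, 0]
    - [0, 0, 0]
  jaw: [-1, -1]

```text
t: 15.02
position: [529.9, -261.8, 89.9]
eef_rot: [0.003, 0.694, 0.72, 0.002]
force: [-2.1, 6.1, 46.9]
finger_gap: 0.3
```

Emit:
send_rows:
  slide:
    - [0, 0, -14]
    - [35, 0, 0]
    - [35, 0, 0]
    - [0, 0, 8]
    - [0, 0, 0]
  rot:
    - [0, 0, 0]
    - [0, 0, 0]
    - [0, 0, 0]
    - [0, 0, 0]
    - [0, 0, 0]
  jaw: [-1, -1, -1, -1, -1]

```text
t: 15.65
position: [523.3, -192.4, 91.4]
eef_rot: [-0.0, 0.695, 0.719, -0.0]
force: [-0.0, -0.2, 0.5]
finger_gap: 0.7
```

Emit:
send_rows:
  slide:
    - [0, 0, 2]
    - [0, 0, 0]
    - [0, 0, 1.5]
    - [0, 0, 0]
  rot:
    - [0, 0, 0]
    - [0, 0, 0]
    - [0, 0, 0]
    - [0, 0, 0]
  jaw: [-1, -1, -1, -1]

```text
t: 16.15
position: [525.4, -192.8, 90.1]
eef_rot: [0.002, 0.695, 0.719, 0.001]
force: [-1.4, 2.0, 22.0]
finger_gap: 0.3
```

Emit:
send_rows:
  slide:
    - [0, 0, 1.5]
    - [0, 0, 0]
  rot:
    - [0, 0, 0]
    - [0, 0, 0]
  jaw: [-1, -1]

```text
t: 16.4
position: [526.8, -192.7, 90.0]
eef_rot: [0.003, 0.695, 0.719, 0.001]
force: [-1.3, 3.0, 38.3]
finger_gap: 0.6
```

Both ends stop hard at z = 90.0 under 47 N and 38 N without sinking, so the block is home. Next is the clamp: go over to its far side and sweep it down.

Emit:
send_rows:
  slide:
    - [0, 0, -60]
    - [0, 0, -60]
    - [0, 0, -20]
    - [40, 0, 0]
    - [40, 0, 0]
  rot:
    - [0, 0, 0]
    - [0, 0, 0]
    - [0, 0, 0]
    - [0, 0, 0]
    - [0, 0, 0]
  jaw: [-1, -1, -1, -1, -1]

```text
t: 17.02
position: [520.9, -111.9, 227.2]
eef_rot: [0.0, 0.695, 0.719, 0.0]
force: [0.2, 0.1, 0.1]
finger_gap: 0.5
```

Emit:
send_rows:
  slide:
    - [38, 0, 0]
    - [0, 0, 35]
    - [0, 0, 32]
    - [0, 0, 0]
    - [0, 0, 0]
  rot:
    - [0, 0, 0]
    - [0, 0, 0]
    - [0, 0, 0]
    - [0, 0, 0]
    - [0, 0, 0]
  jaw: [-1, -1, -1, -1, -1]

```text
t: 17.65
position: [520.1, -74.2, 161.0]
eef_rot: [0.0, 0.695, 0.719, 0.0]
force: [0.5, -0.8, 0.8]
finger_gap: 0.4
```

Emit:
send_rows:
  slide:
    - [-15, 0, 0]
    - [-15, 0, 0]
    - [-15, 0, 0]
    - [0, 0, 0]
  rot:
    - [0, 0, 0]
    - [0, 0, 0]
    - [0, 0, 0]
    - [0, 0, 0]
  jaw: [-1, -1, -1, -1]

```text
t: 18.15
position: [521.0, -120.6, 159.9]
eef_rot: [0.0, 0.695, 0.719, -0.0]
force: [-0.5, -0.2, -0.5]
finger_gap: 0.6
```

Emit:
send_rows:
  slide:
    - [-11, 0, 0]
    - [-12, 0, 2]
    - [-9, 0, 4]
    - [-9, 0, 5]
    - [0, 0, 0]
  rot:
    - [0, 0, 0]
    - [0, 0, 0]
    - [0, 0, 0]
    - [0, 0, 0]
    - [0, 0, 0]
  jaw: [-1, -1, -1, -1, -1]

```text
t: 18.77
position: [522.3, -160.6, 148.4]
eef_rot: [-0.0, 0.695, 0.719, -0.0]
force: [0.3, 0.2, -0.4]
finger_gap: 0.2
```

```bash
python3 - <<'E'
from h import *
f,K,R,c=look("side","s2"); u,v=map(int,proj("s2",(522,-190,110)));print(u,v)
cv2.imwrite("pics/s2b.png",cv2.resize(f[v-110:v+90,u-110:u+110,::-1],None,fx=2.7,fy=2.7,interpolation=cv2.INTER_CUBIC))
E
python3 st.py
```

```text
387 143
[np.float64(18.82), array([ 522.48, -160.04,  148.63]), array([ 1.43,  0.12, -0.24]), array([-0.08, -0.08, -0.05]), np.float64(0.39)]
```

View pics/s2b.png

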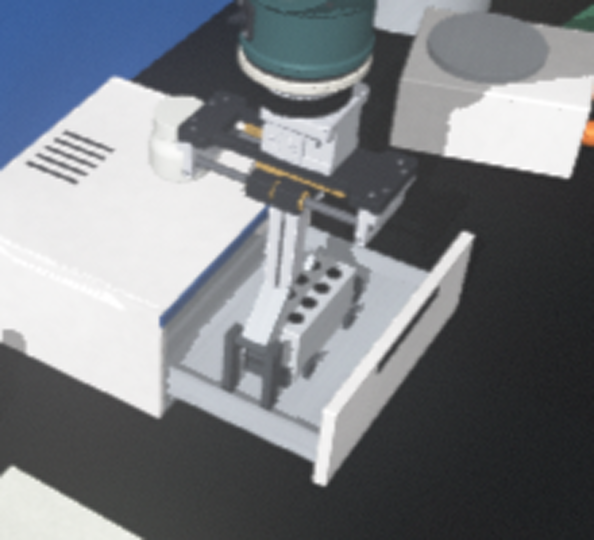

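The clamp is following the fingers; at crop (270,310) it leans about 45° over the block. I'll continue the fold.

Emit:
send_rows:
  slide:
    - [-7, 0, 6]
    - [-7, 0, 7]
    - [-5, 0, 8]
    - [-5, 0, 9]
    - [-3, 0, 9]
  rot:
    - [0, 0, 0]
    - [0, 0, 0]
    - [0, 0, 0]
    - [0, 0, 0]
    - [0, 0, 0]
  jaw: [-1, -1, -1, -1, -1]

```text
t: 19.45
position: [523.5, -187.1, 109.2]
eef_rot: [-0.0, 0.694, 0.72, -0.0]
force: [0.8, 1.5, 1.1]
finger_gap: 0.3
```

Emit:
send_rows:
  slide:
    - [-2, 0, 6]
    - [0, 0, 2]
    - [0, 0, 1]
    - [0, 0, 0]
  rot:
    - [0, 0, 0]
    - [0, 0, 0]
    - [0, 0, 0]
    - [0, 0, 0]
  jaw: [-1, -1, -1, -1]

```text
t: 19.95
position: [524.0, -189.0, 101.6]
eef_rot: [0.001, 0.694, 0.72, 0.0]
force: [-1.3, -1.0, 8.3]
finger_gap: 0.4
```

```bash
python3 st.py
```

```text
[np.float64(19.95), array([ 524.05, -189.02,  101.63]), array([-1.26, -0.98,  8.26]), array([-0.15,  0.34,  0.01]), np.float64(0.41)]
```

Emit:
send_rows:
  slide:
    - [0, 0, 1.5]
    - [0, 0, 0]
    - [0, 0, 0]
  rot:
    - [0, 0, 0]
    - [0, 0, 0]
    - [0, 0, 0]
  jaw: [-1, -1, -1]

```text
t: 20.32
position: [525.3, -189.0, 101.3]
eef_rot: [0.002, 0.694, 0.72, 0.001]
force: [-1.4, 1.0, 22.2]
finger_gap: 0.5
```

```bash
python3 st.py
```

```text
[np.float64(20.32), array([ 525.27, -189.02,  101.31]), array([-1.42,  1.02, 22.24]), array([ 0.21,  0.36, -0.02]), np.float64(0.48)]
```

Emit:
send_rows:
  slide:
    - [0, 0, -50]
    - [0, 0, -50]
    - [0, 0, -25]
    - [-20, -50, 0]
    - [-20, -50, 0]
  rot:
    - [0, 0, 0]
    - [0, 0, 0]
    - [0, 0, 0]
    - [0, 0, 0]
    - [0, 0, 0]
  jaw: [-1, -1, -1, -1, -1]

```text
t: 20.95
position: [424.0, -232.6, 224.6]
eef_rot: [0.0, 0.694, 0.72, 0.0]
force: [0.1, -1.5, 0.2]
finger_gap: 0.6
```

```bash
python3 - <<'E'
from h import *
c=lambda u,v:(u/2.6+260-.3,v/2.6+60-.3)
print("jar foot",ray("side0",c(219,88),130).round(),"top",ray("side0",c(220,40),190).round())
print("jar scene",ray("scene0",(248,297),130).round(),ray("scene0",(247,273),190).round())
f,K,R,c=look("side","s3"); u,v=map(int,proj("s3",(522,-200,95)));print(u,v)
cv2.imwrite("pics/s3b.png",cv2.resize(f[v-90:v+90,u-90:u+90,::-1],None,fx=3.2,fy=3.2,interpolation=cv2.INTER_CUBIC))
E
python3 st.py
```

```text
jar foot [ 703. -270.  130.] top [ 700. -265.  190.]
jar scene [ 694. -269.  130.] [ 697. -264.  190.]
389 145
[np.float64(21.0), array([ 418.52, -235.68,  224.18]), array([ 1.08, -6.85,  2.71]), array([-0.36, -0.2 , -0.04]), np.float64(0.45)]
```

View pics/s3b.png

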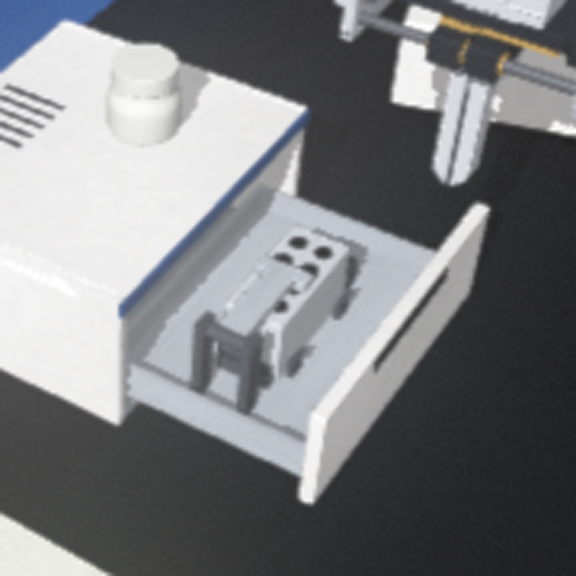

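The clamp now lies flat over the block (crop 250,290) and the short well row is still visible at the far end. The jar at (699,-267) is close to where the wide gripper body would end up, so I'll turn the tool 90° before pushing the front.

Emit:
send_rows:
  slide:
    - [0, -32, 0]
    - [0, 0, 0]
    - [0, 0, 0]
    - [0, 0, 0]
    - [0, 0, 0]
  rot:
    - [0, 0, 0]
    - [0, 0, -10]
    - [0, 0, -10]
    - [0, 0, -10]
    - [0, 0, -10]
  jaw: [-1, -1, -1, -1, -1]

```text
t: 21.62
position: [393.2, -233.4, 224.6]
eef_rot: [0.0, 0.404, 0.915, -0.0]
force: [-0.1, -0.4, -0.2]
finger_gap: 0.3
```

Emit:
send_rows:
  slide:
    - [0, 0, 0]
    - [0, 0, 0]
    - [0, 0, 0]
    - [0, 0, 0]
    - [0, 0, 0]
  rot:
    - [0, 0, -10]
    - [0, 0, -10]
    - [0, 0, -10]
    - [0, 0, -10]
    - [0, 0, -10]
  jaw: [-1, -1, -1, -1, -1]

```text
t: 22.25
position: [393.2, -233.4, 224.6]
eef_rot: [0.0, -0.021, 1.0, -0.0]
force: [0.0, 0.0, 0.0]
finger_gap: 0.5
```

Emit:
send_rows:
  slide:
    - [0, 0, 50]
    - [0, 0, 50]
    - [0, 0, 50]
    - [0, 0, 18]
    - [0, 0, 0]
  rot:
    - [0, 0, 0]
    - [0, 0, 0]
    - [0, 0, 0]
    - [0, 0, 0]
    - [0, 0, 0]
  jaw: [-1, -1, -1, -1, -1]

```text
t: 22.88
position: [393.2, -233.2, 56.5]
eef_rot: [-0.0, -0.018, 1.0, 0.0]
force: [0.7, -0.2, 1.2]
finger_gap: 0.5
```

Emit:
send_rows:
  slide:
    - [-8, 0, 0]
    - [-8, 0, 0]
    - [-10, 0, 0]
    - [-12, 0, 0]
    - [-12, 0, 0]
  rot:
    - [0, 0, 0]
    - [0, 0, 0]
    - [0, 0, 0]
    - [0, 0, 0]
    - [0, 0, 0]
  jaw: [-1, -1, -1, -1, -1]

```text
t: 23.5
position: [443.8, -231.7, 56.5]
eef_rot: [-0.0, -0.018, 1.0, -0.0]
force: [-3.8, -1.1, 2.3]
finger_gap: 0.5
```

Emit:
send_rows:
  slide:
    - [-12, 0, 0]
    - [-12, 0, 0]
    - [-12, 0, 0]
    - [-12, 0, 0]
    - [-12, 0, 0]
  rot:
    - [0, 0, 0]
    - [0, 0, 0]
    - [0, 0, 0]
    - [0, 0, 0]
    - [0, 0, 0]
  jaw: [-1, -1, -1, -1, -1]

```text
t: 24.12
position: [503.8, -229.4, 56.4]
eef_rot: [-0.0, -0.018, 1.0, 0.0]
force: [-3.9, -0.6, 2.4]
finger_gap: 0.9
```

Emit:
send_rows:
  slide:
    - [-12, 0, 0]
    - [-12, 0, 0]
    - [-12, 0, 0]
    - [-10, 0, 0]
    - [-8, 0, 0]
  rot:
    - [0, 0, 0]
    - [0, 0, 0]
    - [0, 0, 0]
    - [0, 0, 0]
    - [0, 0, 0]
  jaw: [-1, -1, -1, -1, -1]

```text
t: 24.75
position: [557.7, -227.4, 56.4]
eef_rot: [-0.0, -0.018, 1.0, 0.0]
force: [-3.7, -0.3, 2.5]
finger_gap: 0.3
```

Emit:
send_rows:
  slide:
    - [-5, 0, 0]
    - [-4, 0, 0]
    - [-3, 0, 0]
    - [-2, 0, 0]
    - [0, 0, 0]
  rot:
    - [0, 0, 0]
    - [0, 0, 0]
    - [0, 0, 0]
    - [0, 0, 0]
    - [0, 0, 0]
  jaw: [-1, -1, -1, -1, -1]

```text
t: 25.38
position: [571.3, -227.2, 56.4]
eef_rot: [0.0, -0.018, 1.0, -0.0]
force: [-0.1, -0.1, -1.5]
finger_gap: 0.7
```

Emit:
send_rows:
  slide:
    - [-2, 0, 0]
    - [-2, 0, 0]
    - [0, 0, 0]
  rot:
    - [0, 0, 0]
    - [0, 0, 0]
    - [0, 0, 0]
  jaw: [-1, -1, -1]

```text
t: 25.75
position: [575.3, -227.1, 56.4]
eef_rot: [0.0, -0.018, 1.0, -0.0]
force: [-0.2, 0.3, -0.6]
finger_gap: 0.4
```

Emit:
send_rows:
  slide:
    - [-2, 0, 0]
    - [-2, 0, 0]
    - [-2, 0, 0]
  rot:
    - [0, 0, 0]
    - [0, 0, 0]
    - [0, 0, 0]
  jaw: [-1, -1, -1]

```text
t: 26.12
position: [575.3, -227.1, 56.3]
eef_rot: [-0.006, -0.017, 1.0, -0.0]
force: [-61.2, 6.2, 52.4]
finger_gap: 0.2
```

Emit:
send_rows:
  slide:
    - [-2, 0, 0]
    - [-1, 0, 0]
    - [0, 0, 0]
  rot:
    - [0, 0, 0]
    - [0, 0, 0]
    - [0, 0, 0]
  jaw: [-1, -1, -1]

```text
t: 26.5
position: [575.2, -227.1, 56.4]
eef_rot: [-0.009, -0.017, 1.0, -0.0]
force: [-79.2, 8.9, 65.4]
finger_gap: 0.4
```

Emit:
send_rows:
  slide:
    - [4, 0, 0]
    - [5, 0, 0]
    - [5, 0, 0]
    - [30, 0, 0]
    - [40, 0, 0]
  rot:
    - [0, 0, 0]
    - [0, 0, 0]
    - [0, 0, 0]
    - [0, 0, 0]
    - [0, 0, 0]
  jaw: [-1, -1, -1, -1, -1]

```text
t: 27.12
position: [499.9, -229.3, 56.3]
eef_rot: [0.001, -0.018, 1.0, 0.0]
force: [-0.1, -0.9, 0.0]
finger_gap: 0.3
```

Emit:
send_rows:
  slide:
    - [30, 0, -40]
    - [0, 0, -50]
    - [0, 0, -50]
    - [0, 0, 0]
  rot:
    - [0, 0, 0]
    - [0, 0, 0]
    - [0, 0, 0]
    - [0, 0, 0]
  jaw: [-1, -1, -1, -1]

```text
t: 27.62
position: [471.9, -231.4, 199.9]
eef_rot: [0.003, -0.018, 1.0, -0.002]
force: [0.6, -0.4, -1.5]
finger_gap: 0.5
```

```bash
python3 - <<'E'
from h import *
f,K,R,c=look("side","s4"); u,v=map(int,proj("s4",(600,-230,100)));print(u,v)
cv2.imwrite("pics/s4b.png",cv2.resize(f[v-90:v+90,u-120:u+120,::-1],None,fx=3,fy=3,interpolation=cv2.INTER_CUBIC))
E
python3 st.py
```

```text
368 125
[np.float64(27.68), array([ 470.87, -231.2 ,  197.79]), array([ 0.37, -0.36, -0.14]), array([ 0.06, -0.16, -0.03]), np.float64(0.27)]
```

View pics/s4b.png

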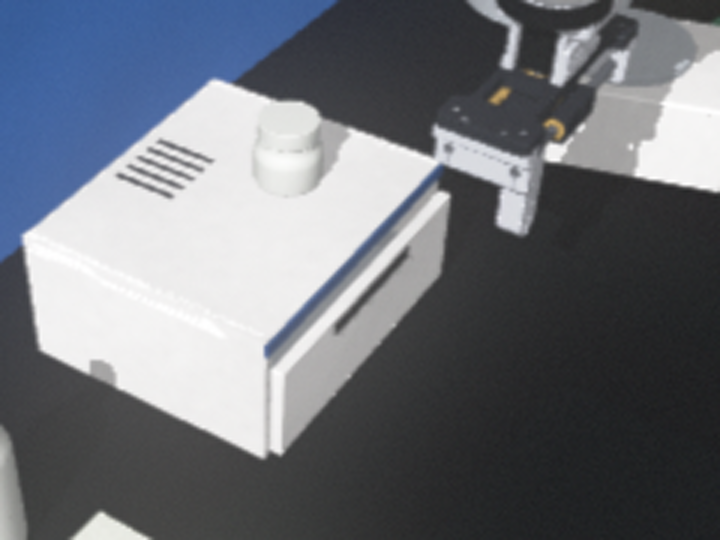

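The drawer is shut: the panel lies parallel against the cabinet face (its edge at crop (270,370)–(445,200)), the jar hasn't moved and the arm is clear. I'm handing the job in.

```bash
python3 -c "
from plant import *
print(job_done())"
```

```text
the job is handed in; nothing more can be done
None
```

The long block is in the nest, the clamp is folded over it and the drawer is shut. I handed the job in at about 27.7 s of the 72 s allowed; no verdict was given.

- **Block:** I gripped it across its middle and lowered it into the nest, following the side forces down until it stopped hard. Pressing each end with shut fingers, both stopped at z = 90.0 mm without sinking, under 47 N at the jaw end and 38 N at the stop end. That fits a fully seated block on a floor at about z = 30.
- **Clamp:** I swept it down and pressed it. It stopped hard at z ≈ 101.3–101.6 mm, against 101.5 expected for flat, and the picture afterwards showed it flat over the block.
- **Drawer:** I pushed it at about 0.1 m/s to a hard stop, with the front face at x ≈ 583 mm against 584 expected for shut. The last picture shows the panel parallel to the cabinet, the jar in place and the arm clear.

- **Not checked:**
  - I had no direct readout of the clamp or drawer position; both are judged from feel and pictures.
  - The short block, bottles, beaker and spatula were not measured again at the end, though no move went near them.
- **Close call:** the final push on the shut drawer briefly took the wrist force to about 103 N, under the 120 N limit, before I backed off.

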